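# Lock the sample cell with the hex key

## Robot

A 6-joint arm with a two-finger parallel gripper is mounted at the origin on the work surface. World frame = base frame: x ahead of the robot, y to its left, z up, the work surface at z = 0. Lengths are in mm, angles in rad, forces in N, time in s.
With the tool pointing down it reaches from about 250 to 850 mm from the base axis. Payload 12.5 kg.
Tool frame: the origin (TCP) lies on the centre line of the jaws, within the pads' length; the fingertips stand 22 mm ahead of it and the grasp point (between the pads) lies 3 mm ahead of it; z points along the fingers, y is the line along which they close (so a half turn about z gives the same grasp; the last joint's range is limited). The gripper opens to 93 mm and grips with 3 to 60 N. Pads are 15 mm wide; open, the fingers measure 128 mm over their backs; the gripper's body (75 mm by 188 mm) begins 65 mm behind the grasp point.
Start: joints at [1.22, 0.351, 1.652, -0, 1.139, -0.085], TCP at [144.443, 530.679, 240.633] pointing down, gripper open.
Joint ranges: [-2.75, 2.75], [-0.79, 2.1], [0.01, 2.65], [-1.57, 4.71], [0.07, 3.14], [-2.87, 2.87]. Speed limits (rad/s): [2.22, 2.22, 2.79, 3.14, 3.14, 3.14].

## Interface

Orientations are given as [roll, pitch, yaw] about the fixed x, y, z axes, in that order (R = Rz(yaw) Ry(pitch) Rx(roll)).
In Python, from station import arm, cams, workorder gives the robot as it stands.
- The arm moves only by the tool arm_command, never from a script. Its argument "motion" is a list of rows, each an object with "linear": the shift along the tool's x, y, z each as a share of 4 cm, from -1 to 1, a list of three; "turn": the turn, a rotation vector about the tool's x, y, z each as a share of 10 degrees, from -1 to 1, a list of three; "jaw": the closure, from 0 (fully open) to 1 (shut). In form: [{"linear": [dx, dy, dz], "turn": [wx, wy, wz], "jaw": jaw}, ...]. A call has 1 to 20 rows; each row shifts and turns the commanded pose from where the row before left it, along the tool's axes as they then stand; what a row does not reach is not made up. A row lasts 1/8 s, in which the tool goes at most 62.5 mm and 10.7 degrees, less where a joint would pass 70% of its speed; a pose out of reach is approached as far as the arm can. A call with a number of a shift or a turn outside -1 to 1 is refused whole. A call with a gripper value outside its range is refused whole. The fingers move at their own pace and stop on an object; the grip force is fixed at half the most. Time passes only in rows, so rows that do not move let the fingers close. It gives the time, the measured TCP pose, the force and the opening at its end, in the units of the state.
- arm.get_obs(): the state, without advancing time (a new reading comes with each control period).
- cams.camera(name): name is "side" or "top"; returns a dict with "pixels" (400x640x3 uint8, blue, green, red), "mtx" (3x3 intrinsics, pixels), "extrinsics" (4x4, takes a point from camera to world coordinates). Camera axes: x right, y down, z forward; pixel columns grow to the right and rows downward; lengths in mm; the calibration is good to about 2 mm. A picture is of the moment at which its call begins. There is no depth.
- workorder.job_done(): hands the job in, once; it reports no verdict.
The state is a dict: "time": time; "joint_positions": joint angles; "qd": joint speeds; "joint_torque": joint torques, N m; "ee_pos": TCP position; "orientation": TCP orientation; "ft_force": force on the tool from outside, world axes, zero at the start; "torque": the same for the moment, N m; "gripper_width": finger opening in mm.
Only numpy, scipy, OpenCV 4.12 (cv2) and the standard library are available. Lean on these libraries where they do the work, as an engineer would, in place of code of your own. Each camera call takes 0.05 s, during which the arm holds its last target. There are 200 camera calls.

## Task

Take the big T-handled hex key from its wooden block and put it down the bore of the aluminium sample dock. At the bottom, out of sight, sits the sprung hex socket of the dock's cam: keep light pressure on it and turn the key until it drops fully home, then turn it clockwise until the cam reaches its stop and the jaw has closed on the glass cell. Never lean on the key so hard that the spring goes solid, put it back upright in its block when done, and do not disturb the small vial and the little L-shaped key that lie about.

Things in the scene. Friction and masses are not known exactly. Their poses are not given: they have to be found in the camera images.
- key_grip (a point): Centre of the handle of the loose T-shaped hex key (about 0.3 kg), which starts upright in the wooden block. Handle: black plastic bar 80 mm long (own x), 18 mm wide (own y), 28 mm high (own z, up when the key is upright); grip it across the 18 mm. The steel hex shank runs 70 mm down from the middle of its underside, which is 14 mm below this point.
- key_tip (a point): Middle of the lower end of the key's shank, 84 mm below the handle's centre, same axes. The shank is hexagonal, 20 mm across flats, 23 mm across corners, with corners towards own +x and -x (flats face own +y and -y); it ends below in a 3 mm high round pilot, a cone narrowing from 20 to 17 mm, so the hexagon begins 3 mm above this point.
- dock: The fixed sample dock; origin on the counter under the bore's axis, z up. Aluminium block 56 x 56 x 60 mm high around the bore; on its own +x side a grey bed 56 mm wide, 20 mm high, reaching 118 mm from the bore axis, carries a steel jaw (56 mm high), a 25 mm glass cell with black cap (68 mm high) and a grey anvil (62 mm high).
- bore_mouth (a point): Centre of the mouth of the round vertical bore in the top of the dock's block, 60 mm above the counter; bore 25 mm wide. The upper face of the hidden steel cam lies 30 mm below the mouth.
- cam_floor (a point): Point on the bore's axis 44 mm below the mouth (16 mm above the counter), where the key's tip is when fully home: the floor of the cam's hex socket, 14 mm deep, 21 mm across flats. How the socket is turned at the start is unknown and differs every time; it repeats every 60 degrees and admits the key within about 5 degrees of true. (This point's axes are the dock's, not the socket's.)
- cam (a joint): Turn of the cam clockwise seen from above, rad: 0 at the start (a stop), 0.87 at the other stop, where the jaw, having moved 6 mm, touches the cell. It needs about 0.12 N m, so a lightly pressed key sliding on its face does not turn it, and stays where left; the key has about 5 degrees of play each way.
- cam_face (a point): Point on the bore axis 30 mm below the mouth, at the upper face of the cam at rest (axes: the dock's). The cam is sprung: it gives 6 mm downwards, from about 2.5 N at first to 9 N where it is solid, which must not happen (stay below 5.5 mm). A key not aligned stops, its pilot in the socket, with its tip about 33 mm below the mouth plus what the spring gives. When it comes true the cam springs up round it, the push falls off, and the key can go on home.
- rest_hole (a point): Centre of the mouth of the round vertical hole in the top of the key's fixed wooden block (90 x 90 x 50 mm high), where the key stands at the start, 50 mm above the counter. Hole 25.5 mm wide and 42 mm deep; any turn of the key fits.
- vial_mid (a point): Middle of a small loose glass vial with black cap, 26 mm wide, 46 mm high, standing on the counter: to be left alone.
- smallkey: A small dark L-shaped key, 90 x 36 mm, 8 mm thick, lying loose on the counter: too small for this job, to be left alone. Origin under the middle of its long arm.
There are look-alikes about, which are no part of the job. What is shaped like the part that bears key_grip but pink or purple is not meant.

How it is judged:
By the outcome, as a careful person would: the job done as asked, in the order asked, and still so for the second after the job is handed in, with the robot touching nothing.
It also fails if it takes over 53 s, if anything falls off the work surface, if the arm or the gripper's body presses on something with over 40 N, if the wrist force passes 120 N, or if a joint passes its speed limit or range.

## Working session

There is one attempt and no reset: what is moved stays moved. The work goes in short steps, Python scripts to look and compute and a tool call to move; the robot and the scene stay as the last step left them, time stands still between calls to the robot, and variables do not carry over. Pictures are saved under pics/ and viewed, on a budget of 10 in all, crops included, one or two more only if the job needs it, and the job is handed in when it is done.

Besides the shell and the picture viewer there is one more tool, called after "Request:" by a JSON object that holds its "op" and its "data", one argument or row to a line. arm_command: Moves the arm, as the interface text tells. Shift numbers are shares of 4 cm and turn numbers shares of 10 degrees, none past 1 either way. Its arguments: {"type":"object","properties":{"motion":{"type":"array"}},"required":["motion"]}

```bash
mkdir -p pics; ls
python3 - <<'E'
from station import arm,cams
import cv2,numpy as np
for n in("side","top"):
    c=cams.camera(n);cv2.imwrite(f"pics/{n}0.png",c["pixels"]);np.savez(f"{n}.npz",**c);print(n,c["mtx"].tolist(),np.round(c["extrinsics"],3).tolist())
o=arm.get_obs();print({k:np.round(v,3).tolist() for k,v in o.items()})
E
```

```text
pics
side [[493.50323255384365, 0.0, 324.42492235076963], [0.0, 493.50323255384365, 196.30569684775568], [0.0, 0.0, 1.0]] [[0.989, -0.09, 0.113, 411.02], [-0.144, -0.655, 0.742, -730.511], [0.007, -0.75, -0.661, 750.887], [0.0, 0.0, 0.0, 1.0]]
top [[502.9439575930331, 0.0, 324.25022223914186], [0.0, 502.9439575930331, 203.48749649036787], [0.0, 0.0, 1.0]] [[0.113, -0.973, 0.2, 349.614], [-0.994, -0.111, 0.021, -15.447], [0.002, -0.201, -0.98, 929.452], [0.0, 0.0, 0.0, 1.0]]
{'time': 0.1, 'joint_positions': [1.22, 0.351, 1.652, 0.0, 1.139, -0.085], 'qd': [0.0, -0.001, -0.003, 0.001, 0.001, 0.001], 'joint_torque': [0.001, -49.802, -28.571, 0.07, 0.024, -0.0], 'ee_pos': [144.361, 530.453, 240.208], 'orientation': [-3.141, -0.0, 2.876], 'ft_force': [1.078, 0.712, 0.453], 'torque': [0.06, 0.016, -0.001], 'gripper_width': 92.984}
```

View pics/top0.png

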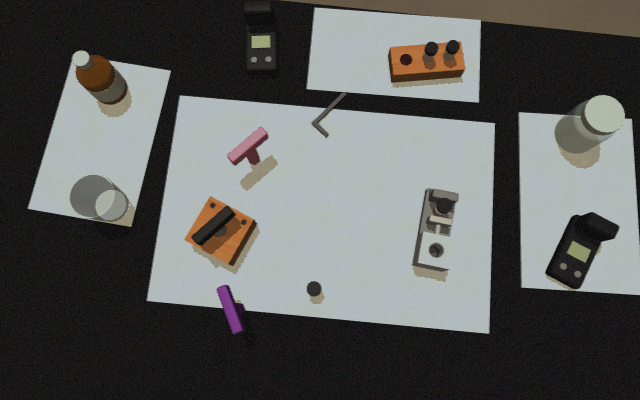

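View pics/side0.png

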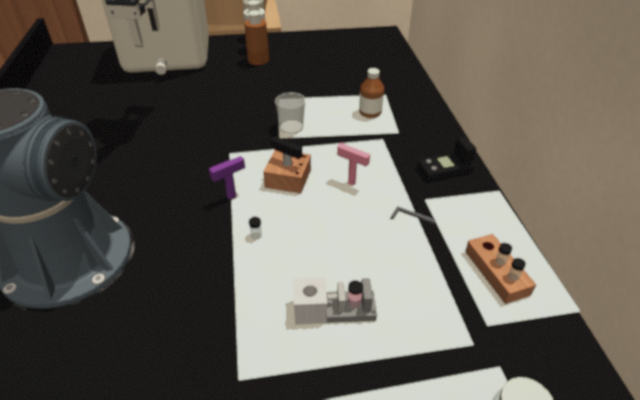

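Top view: the black T-key stands in the wooden block at (213,226). Look-alikes are a pink T at (248,147) and a purple T at (230,310). The dock's bore is at (436,250), the vial at (314,289) and the L-key at (325,118). The black one fits the description because it is black and stands in the wooden block. I'll confirm it in enlarged crops.

Run:
```python
import cv2,numpy as np
t=cv2.imread("pics/top0.png");s=cv2.imread("pics/side0.png")
def cr(im,x,y,w=80,h=60):
    r=cv2.resize(im[y:y+h,x:x+w],(400,300),interpolation=cv2.INTER_CUBIC)
    for i in range(0,w,10):
        cv2.line(r,(i*5,0),(i*5,4 if i%20 else 10),(0,0,255),1)
    for i in range(0,h,10): cv2.line(r,(0,i*5),(4 if i%20 else 10,i*5),(0,0,255),1)
    return r
cv2.imwrite("pics/crops.png",np.vstack([np.hstack([cr(t,180,190,80,90) if 0 else cr(t,180,195),cr(t,400,220)]),np.hstack([cr(s,250,135),cr(s,285,270)])]))
```

```text
(no output)
```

View pics/crops.png

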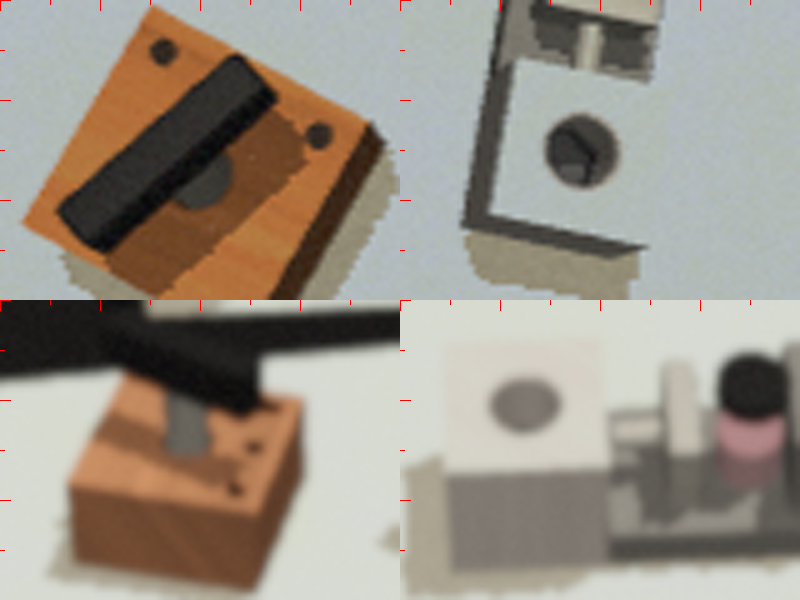

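The black key is confirmed: black bar and grey shank, standing in the wooden block. The bore is at top (436.4,250.2) and side (310,291.2). Next I fit the handle pose and triangulate.

```bash
cat > h.py <<'E'
import cv2,numpy as np
from scipy.optimize import minimize,least_squares
C={n:dict(np.load(f"{n}.npz")) for n in("side","top")}
def proj(n,P):
    E=C[n]["extrinsics"];p=(np.atleast_2d(P)-E[:3,3])@E[:3,:3];p=p@C[n]["mtx"].T;return p[:,:2]/p[:,2:]
def plane(n,uv,z):
    E=C[n]["extrinsics"];d=E[:3,:3]@np.linalg.solve(C[n]["mtx"],[*uv,1]);o=E[:3,3];return o+d*(z-o[2])/d[2]
def tri(a,b):
    r=least_squares(lambda P:np.r_[proj("top",P)[0]-a,proj("side",P)[0]-b],[400,0,50]);return r.x,r.fun
def box(c,yaw,sz=(80,18,28)):
    g=np.array([[x,y,z] for x in(-.5,.5) for y in(-.5,.5) for z in(-.5,.5)])*sz
    R=np.array([[np.cos(yaw),-np.sin(yaw),0],[np.sin(yaw),np.cos(yaw),0],[0,0,1]]);return g@R.T+c
E
python3 - <<'E'
from h import *
im=C["top"]["pixels"]
print("bore tri",tri([436.4,250.2],[310,291.2])); print("bore plane",plane("top",(436.4,250.2),60),plane("side",(310,291.2),60))
x0,y0=180,195;cr=im[y0:y0+60,x0:x0+80].max(2); 
m=(cr<58).astype(np.uint8)
n,l,st,_=cv2.connectedComponentsWithStats(m,connectivity=4);i=1+np.argmax(st[1:,4]);m=cv2.resize((l==i).astype(np.uint8),None,fx=4,fy=4,interpolation=cv2.INTER_NEAREST)
print("area",st[i])
def cost(p):
    h=cv2.convexHull(((proj("top",box([p[0],p[1],92],p[2]))-[x0,y0]+.5)*4).astype(np.float32)).round().astype(np.int32)
    k=np.zeros_like(m);cv2.fillConvexPoly(k,h,1);return float((k!=m).sum())/(m.sum())
g=plane("top",(213,226),92);b=None
for yaw in np.arange(0,np.pi,.15):
    r=minimize(cost,[g[0],g[1],yaw],method="Nelder-Mead",options=dict(initial_simplex=np.array([g[0],g[1],yaw])+np.array([[0,0,0],[6,0,0],[0,6,0],[0,0,.15]])))
    if b is None or r.fun<b.fun:b=r
print("key",b.x,b.fun)
# block top corners (crop px /5)
q=[(150,5),(370,123),(22,222)]
c=[plane("top",(180+a/5,195+d/5),50) for a,d in q];print("blk",c,"centre",(c[1]+c[2])/2)
# dock top-face corners near side
for a,d in [(515,57),(487,213),(648,247)]: print("dock",plane("top",(400+(a-400)/5,220+d/5),60))
for n,u in (("vial",(314,289)),): print(n,plane("top",u,46))
print("Lkey",plane("top",(313,122),4),plane("top",(345,95),4),plane("top",(327,135),4))
E
```

```text
bore tri (array([ 467.388312  , -199.07837327,   60.03191369]), array([ 0.02576246, -0.44187097, -0.43339486,  0.09674186]))
bore plane [ 466.62172065 -199.09326561   60.        ] [ 468.16197355 -198.95149192   60.        ]
area [ 12  11  43  39 652]
key [461.66419716 182.99502771   2.44364248] 0.1504026073619632
blk [array([519.15098437, 208.17816609,  50.        ]), array([485.64270098, 123.92640263,  50.        ]), array([436.82045015, 240.52417681,  50.        ])] centre [461.23157556 182.22528972  50.        ]
dock [ 496.79926617 -173.59660072   60.        ]
dock [ 441.53472604 -168.0085316    60.        ]
dock [ 436.16967502 -223.91318394   60.        ]
vial [377.2561144    4.12752099  46.        ]
Lkey [696.16694586  44.43237167   4.        ] [758.94126634 -11.46796373   4.        ] [672.90258629  14.44466177   4.        ]
```

```bash
cat > plan.py <<'E'
import sys,numpy as np
from station import arm
from scipy.spatial.transform import Rotation as R
def plan(x,y,z,yaw=None):
    o=arm.get_obs();r=R.from_euler("xyz",o["orientation"]);p=np.array(o["ee_pos"])
    t=r if yaw is None else R.from_euler("xyz",[np.pi,0,yaw])
    w=(r.inv()*t).as_rotvec(degrees=True)/10
    l=t.as_matrix().T@(np.array([x,y,z])-p)/40
    print("pos",p.round(1),"rpy",np.round(o["orientation"],3),"F",np.round(o["ft_force"],1),"T",np.round(o["torque"],2),"w",round(o["gripper_width"],1),"q6",round(o["joint_positions"][5],2),"t",o["time"])
    print("turn first",w.round(3),"then linear",l.round(3))
if __name__=="__main__": plan(*map(float,sys.argv[1:]))
E
python3 plan.py 461.5 182.6 180 2.44
```

```text
pos [144.4 530.5 240.2] rpy [-3.141 -0.     2.876] F [1.1 0.7 0.5] T [ 0.06  0.02 -0.  ] w 93.0 q6 -0.08 t 0.1
turn first [-5.000e-03  1.000e-03  2.497e+00] then linear [-11.669  -1.525   1.505]
```

Request:
{"op": "arm_command", "data": {
  "motion": [
    {"linear": [0,0,0],"turn": [0,0,0.833],"jaw": 0},
    {"linear": [0,0,0],"turn": [0,0,0.833],"jaw": 0},
    {"linear": [0,0,0],"turn": [0,0,0.833],"jaw": 0},
    {"linear": [-0.9,-0.12,0.1],"turn": [0,0,0],"jaw": 0},
    {"linear": [-0.9,-0.12,0.1],"turn": [0,0,0],"jaw": 0},
    {"linear": [-0.9,-0.12,0.1],"turn": [0,0,0],"jaw": 0},
    {"linear": [-0.9,-0.12,0.1],"turn": [0,0,0],"jaw": 0},
    {"linear": [-0.9,-0.12,0.1],"turn": [0,0,0],"jaw": 0},
    {"linear": [-0.9,-0.12,0.1],"turn": [0,0,0],"jaw": 0},
    {"linear": [-0.9,-0.12,0.1],"turn": [0,0,0],"jaw": 0},
    {"linear": [-0.9,-0.12,0.1],"turn": [0,0,0],"jaw": 0},
    {"linear": [-0.9,-0.12,0.1],"turn": [0,0,0],"jaw": 0},
    {"linear": [-0.9,-0.12,0.1],"turn": [0,0,0],"jaw": 0},
    {"linear": [-0.9,-0.12,0.1],"turn": [0,0,0],"jaw": 0},
    {"linear": [-0.9,-0.12,0.1],"turn": [0,0,0],"jaw": 0},
    {"linear": [-0.87,-0.08,0.3],"turn": [0,0,0],"jaw": 0},
    {"linear": [0,0,0],"turn": [0,0,0],"jaw": 0}
  ]
}}

```text
time: 2.22
ee_pos: [462.1, 181.5, 179.7]
orientation: [-3.14, -0.001, 2.437]
ft_force: [0.7, 0.7, -0.4]
gripper_width: 92.9
```

```bash
python3 plan.py 461.5 182.6 98 2.44
python3 - <<'E'
from station import cams
import cv2,numpy as np
f=lambda im,x,y,w=80,h=60:cv2.resize(im[y:y+h,x:x+w],(400,300),interpolation=cv2.INTER_CUBIC)
t=cams.camera("top")["pixels"];s=cams.camera("side")["pixels"]
cv2.imwrite("pics/hover.png",np.hstack([f(t,180,195),f(s,250,120)]))
E
```

```text
pos [462.1 181.5 179.7] rpy [-3.140e+00 -1.000e-03  2.437e+00] F [ 0.7  0.7 -0.4] T [-0.08  0.01  0.03] w 92.9 q6 -0.59 t 2.225
turn first [-0.008 -0.005 -0.017] then linear [0.03  0.011 2.043]
```

View pics/hover.png

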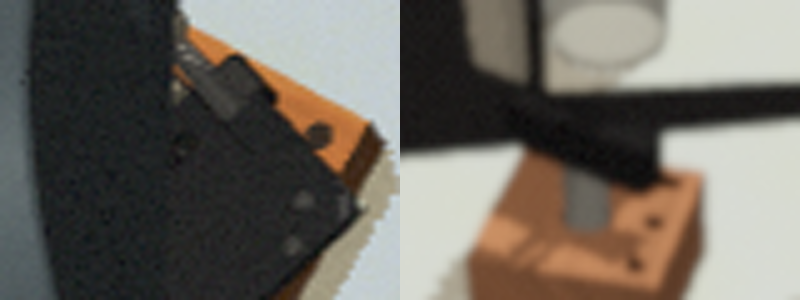

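Top shows the gripper centred over the handle, fingers square to the bar; the side view still shows the key upright in its block at about crop (590,150). I'm descending and gripping.

Request:
{"op": "arm_command", "data": {
  "motion": [
    {"linear": [0,0,0.7],"turn": [0,0,0],"jaw": 0},
    {"linear": [0,0,0.7],"turn": [0,0,0],"jaw": 0},
    {"linear": [0.03,0.01,0.7],"turn": [0,0,0],"jaw": 0},
    {"linear": [0,0,0],"turn": [0,0,0],"jaw": 0.5},
    {"linear": [0,0,0],"turn": [0,0,0],"jaw": 0.7},
    {"linear": [0,0,0],"turn": [0,0,0],"jaw": 1},
    {"linear": [0,0,0],"turn": [0,0,0],"jaw": 1},
    {"linear": [0,0,0],"turn": [0,0,0],"jaw": 1},
    {"linear": [0,0,0],"turn": [0,0,0],"jaw": 1}
  ]
}}

```text
time: 3.45
ee_pos: [461.0, 183.9, 96.8]
orientation: [3.141, 0.0, 2.44]
ft_force: [0.4, 0.9, -0.6]
gripper_width: 37.5
```

```bash
python3 plan.py 461.5 182.6 95
```

```text
pos [461.  183.9  96.8] rpy [3.141 0.    2.44 ] F [ 0.4  0.9 -0.6] T [-0.04  0.01  0.01] w 37.5 q6 -0.58 t 3.45
turn first [0. 0. 0.] then linear [-0.03  -0.017  0.044]
```

Request:
{"op": "arm_command", "data": {
  "motion": [
    {"linear": [-0.02,-0.02,0.03],"turn": [0,0,0],"jaw": 1},
    {"linear": [0,0,0],"turn": [0,0,0],"jaw": 1},
    {"linear": [0,0,0],"turn": [0,0,0],"jaw": 1},
    {"linear": [0,0,0],"turn": [0,0,0],"jaw": 1},
    {"linear": [0,0,0],"turn": [0,0,0],"jaw": 1},
    {"linear": [0,0,0],"turn": [0,0,0],"jaw": 1}
  ]
}}

```text
time: 4.2
ee_pos: [461.0, 182.8, 95.4]
orientation: [-3.141, -0.0, 2.44]
ft_force: [1.4, -0.5, -2.8]
gripper_width: 19.1
```

```bash
python3 plan.py 461.5 182.6 170
```

```text
pos [461.  182.8  95.4] rpy [-3.141 -0.     2.44 ] F [ 1.4 -0.5 -2.8] T [-0.01  0.   -0.02] w 19.1 q6 -0.59 t 4.2
turn first [0. 0. 0.] then linear [-0.012  0.005 -1.866]
```

Request:
{"op": "arm_command", "data": {
  "motion": [
    {"linear": [0,0,0],"turn": [0,0,0],"jaw": 1},
    {"linear": [0,0,0],"turn": [0,0,0],"jaw": 1},
    {"linear": [0,0,0],"turn": [0,0,0],"jaw": 1}
  ]
}}

```text
time: 4.58
ee_pos: [461.0, 182.7, 95.4]
orientation: [-3.141, -0.0, 2.44]
ft_force: [-0.8, 0.2, -3.3]
gripper_width: 19.5
```

```bash
python3 plan.py 461.5 182.6 170
```

```text
pos [461.  182.7  95.4] rpy [-3.141 -0.     2.44 ] F [-0.8  0.2 -3.3] T [-0.07 -0.01 -0.03] w 19.5 q6 -0.59 t 4.575
turn first [0. 0. 0.] then linear [-0.012  0.005 -1.866]
```

Request:
{"op": "arm_command", "data": {
  "motion": [
    {"linear": [0,0,-0.25],"turn": [0,0,0],"jaw": 1},
    {"linear": [0,0,-0.5],"turn": [0,0,0],"jaw": 1},
    {"linear": [0,0,-0.6],"turn": [0,0,0],"jaw": 1},
    {"linear": [0,0,-0.6],"turn": [0,0,0],"jaw": 1},
    {"linear": [0,0,0],"turn": [0,0,0],"jaw": 1},
    {"linear": [0,0,0],"turn": [0,0,0],"jaw": 1}
  ]
}}

```text
time: 5.32
ee_pos: [460.7, 182.7, 172.8]
orientation: [-3.141, -0.0, 2.44]
ft_force: [-0.2, -0.5, -2.7]
gripper_width: 19.1
```

```bash
python3 plan.py 467.4 -199.1 175 2.44
```

```text
pos [460.7 182.7 172.8] rpy [-3.141 -0.     2.44 ] F [-0.2 -0.5 -2.7] T [-0.07 -0.03  0.03] w 19.1 q6 -0.59 t 5.325
turn first [-0.004 -0.002 -0.002] then linear [-6.289 -7.181 -0.054]
```

Request:
{"op": "arm_command", "data": {
  "motion": [
    {"linear": [-0.3,-0.34,0],"turn": [0,0,0],"jaw": 1},
    {"linear": [-0.6,-0.69,0],"turn": [0,0,0],"jaw": 1},
    {"linear": [-0.6,-0.69,0],"turn": [0,0,0],"jaw": 1},
    {"linear": [-0.6,-0.69,0],"turn": [0,0,0],"jaw": 1},
    {"linear": [-0.6,-0.69,0],"turn": [0,0,0],"jaw": 1},
    {"linear": [-0.6,-0.69,0],"turn": [0,0,0],"jaw": 1},
    {"linear": [-0.6,-0.69,0],"turn": [0,0,0],"jaw": 1},
    {"linear": [-0.6,-0.69,0],"turn": [0,0,0],"jaw": 1},
    {"linear": [-0.6,-0.69,0],"turn": [0,0,0],"jaw": 1},
    {"linear": [-0.6,-0.69,0],"turn": [0,0,0],"jaw": 1},
    {"linear": [-0.4,-0.44,0],"turn": [0,0,0],"jaw": 1},
    {"linear": [-0.19,-0.19,0],"turn": [0,0,0],"jaw": 1},
    {"linear": [0,0,0],"turn": [0,0,0],"jaw": 1},
    {"linear": [0,0,0],"turn": [0,0,0],"jaw": 1}
  ]
}}

```text
time: 7.08
ee_pos: [467.5, -198.3, 173.2]
orientation: [-3.142, -0.001, 2.44]
ft_force: [-0.4, 1.2, -1.9]
gripper_width: 19.6
```

```bash
python3 plan.py 467.4 -199.1 151 2.44;  python3 - <<'E'
from station import cams
import cv2,numpy as np
f=lambda im,x,y,w=80,h=60:cv2.resize(im[y:y+h,x:x+w],(400,300),interpolation=cv2.INTER_CUBIC)
t=cams.camera("top")["pixels"];s=cams.camera("side")["pixels"]
cv2.imwrite("pics/over.png",cv2.resize(s[200:320,260:380],(600,600),interpolation=cv2.INTER_CUBIC))
E
```

```text
pos [ 467.5 -198.3  173.2] rpy [-3.142e+00 -1.000e-03  2.440e+00] F [-0.4  1.2 -1.9] T [-0.05 -0.01  0.01] w 19.6 q6 -1.36 t 7.075
turn first [-0.    -0.004  0.001] then linear [-0.011 -0.017  0.556]
```

View pics/over.png

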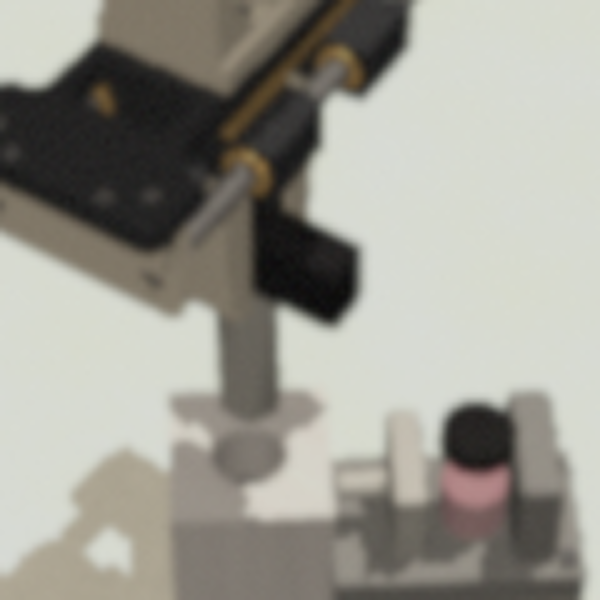

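Run:
```python
from h import *
print("exp tip px",proj("side",[467.5,-198.3,86.2]),"exp front",proj("side",[467.5,-206.5,86.2]))
print("bore at z60",plane("side",(260+250/5,200+455/5),60))
for v in(398,404): print("tip",plane("side",(260+248.5/5,200+v/5),86.2))
for v in(482,428):print(plane("side",(310,200+v/5),60))
```

```text
exp tip px [[309.37680103 281.35580159]] exp front [[309.96779642 285.15214734]]
bore at z60 [ 468.21496645 -198.52310835   60.        ]
tip [ 468.50941605 -194.60856031   86.2       ]
tip [ 468.19170717 -197.18649385   86.2       ]
[ 466.79805877 -209.97709569   60.        ]
[ 469.66105275 -186.83324712   60.        ]
```

Run:
```python
import cv2,numpy as np
im=cv2.cvtColor(cv2.imread("pics/over.png"),6)[2::5,2::5]
print("cols46-53 mean, rows from v=274:",im[74:100,46:53].mean(1).round().astype(int))
print("row v=272..278 from u=300",im[72:79,40:60].mean(0).round().astype(int))
print("bore row v=290-292 from u=298",im[90:93,38:64].mean(0).round().astype(int))
```

```text
cols46-53 mean, rows from v=274: [ 98  97  98  97  98  97  97  97 102 114 129 135 128 121 119 119 119 119
 118 118 116 120 141 168 178 177]
row v=272..278 from u=300 [209 208 200 174 133 104  99  99  99  99  99  97  94  90  98 137 180 199
 204 206]
bore row v=290-292 from u=298 [145 146 147 143 127 109 104 109 112 116 119 121 121 122 121 118 115 118
 140 177 202 210 211 211 210 211]
```

Request:
{"op": "arm_command", "data": {
  "motion": [
    {"linear": [-0.01,-0.01,0.25],"turn": [0,0,0],"jaw": 1},
    {"linear": [0,0,0.3],"turn": [0,0,0],"jaw": 1},
    {"linear": [0,0,0.05],"turn": [0,0,0],"jaw": 1},
    {"linear": [0,0,0.05],"turn": [0,0,0],"jaw": 1},
    {"linear": [0,0,0.04],"turn": [0,0,0],"jaw": 1},
    {"linear": [0,0,0],"turn": [0,0,0],"jaw": 1}
  ]
}}

```text
time: 7.92
ee_pos: [467.8, -199.6, 145.9]
orientation: [-3.142, 0.0, 2.44]
ft_force: [-0.3, -0.4, -2.9]
gripper_width: 19.0
```

```bash
python3 plan.py 467.4 -199.1 141 2.44
```

```text
pos [ 467.8 -199.6  145.9] rpy [-3.142  0.     2.44 ] F [-0.3 -0.4 -2.9] T [-0.01  0.04 -0.02] w 19.0 q6 -1.36 t 7.925
turn first [-0.     0.001 -0.002] then linear [0.015 0.002 0.122]
```

Request:
{"op": "arm_command", "data": {
  "motion": [
    {"linear": [0,0,0.05],"turn": [0,0,0],"jaw": 1},
    {"linear": [0,0,0.05],"turn": [0,0,0],"jaw": 1},
    {"linear": [0,0,0.05],"turn": [0,0,0],"jaw": 1},
    {"linear": [0,0,0],"turn": [0,0,0],"jaw": 1}
  ]
}}

```text
time: 8.43
ee_pos: [467.7, -199.5, 139.7]
orientation: [-3.141, -0.0, 2.44]
ft_force: [-1.0, 0.5, -2.6]
gripper_width: 19.3
```

```bash
python3 plan.py 467.4 -199.1 130 2.44;  python3 - <<'E'
from station import cams
import cv2
s=cams.camera("side")["pixels"]
cv2.imwrite("pics/in.png",cv2.resize(s[230:320,270:360],(600,600),interpolation=cv2.INTER_CUBIC))
E
```

```text
pos [ 467.7 -199.5  139.7] rpy [-3.141 -0.     2.44 ] F [-1.   0.5 -2.6] T [-0.02  0.02 -0.02] w 19.3 q6 -1.36 t 8.425
turn first [-0.001 -0.002 -0.002] then linear [0.012 0.003 0.241]
```

View pics/in.png

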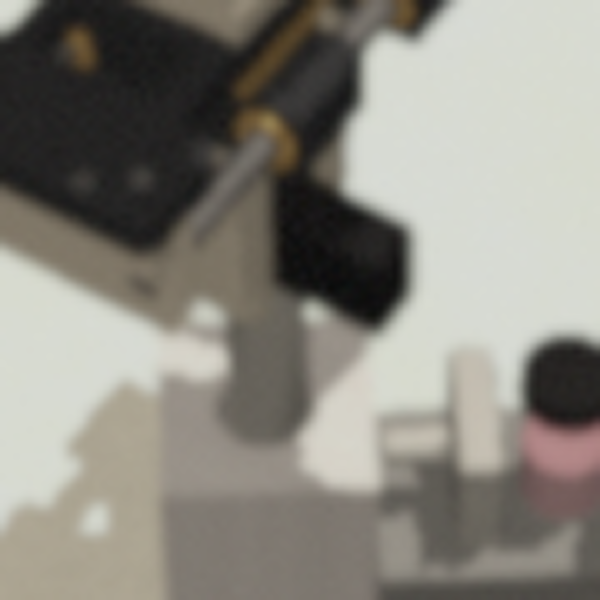

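The key has entered the bore without force. The shank covers crop x 230–310 and the bore 220–310, so I shift about 0.8 mm to −x and go on down.

Request:
{"op": "arm_command", "data": {
  "motion": [
    {"linear": [0.018,-0.01,0.05],"turn": [0,0,0],"jaw": 1},
    {"linear": [0,0,0.08],"turn": [0,0,0],"jaw": 1},
    {"linear": [0,0,0.08],"turn": [0,0,0],"jaw": 1},
    {"linear": [0,0,0.08],"turn": [0,0,0],"jaw": 1},
    {"linear": [0,0,0.08],"turn": [0,0,0],"jaw": 1},
    {"linear": [0,0,0.08],"turn": [0,0,0],"jaw": 1},
    {"linear": [0,0,0.04],"turn": [0,0,0],"jaw": 1},
    {"linear": [0,0,0],"turn": [0,0,0],"jaw": 1}
  ]
}}

```text
time: 9.48
ee_pos: [466.9, -199.4, 120.1]
orientation: [-3.142, -0.0, 2.44]
ft_force: [0.2, -0.1, -3.2]
gripper_width: 18.9
```

```bash
python3 plan.py 467 -199.1 114 2.44
```

```text
pos [ 466.9 -199.4  120.1] rpy [-3.142 -0.     2.44 ] F [ 0.2 -0.1 -3.2] T [-0.04  0.04 -0.01] w 18.9 q6 -1.36 t 9.475
turn first [-0.    -0.001 -0.002] then linear [0.003 0.006 0.153]
```

Request:
{"op": "arm_command", "data": {
  "motion": [
    {"linear": [0,0,0.05],"turn": [0,0,0],"jaw": 1},
    {"linear": [0,0,0.05],"turn": [0,0,0],"jaw": 1},
    {"linear": [0,0,0.05],"turn": [0,0,0],"jaw": 1},
    {"linear": [0,0,0.02],"turn": [0,0,0],"jaw": 1},
    {"linear": [0,0,0],"turn": [0,0,0],"jaw": 1},
    {"linear": [0,0,0],"turn": [0,0,0],"jaw": 1}
  ]
}}

```text
time: 10.22
ee_pos: [467.0, -199.4, 113.6]
orientation: [3.142, 0.0, 2.44]
ft_force: [-0.5, 0.3, -0.1]
gripper_width: 19.4
```

```bash
python3 plan.py 467 -199.1 112.5 2.44
```

```text
pos [ 467.  -199.4  113.6] rpy [3.142 0.    2.44 ] F [-0.5  0.3 -0.1] T [-0.02  0.11  0.  ] w 19.4 q6 -1.36 t 10.225
turn first [ 0.     0.002 -0.002] then linear [0.006 0.005 0.028]
```

Request:
{"op": "arm_command", "data": {
  "motion": [
    {"linear": [0,0,0.03],"turn": [0,0,0],"jaw": 1},
    {"linear": [0,0,0],"turn": [0,0,0.3],"jaw": 1},
    {"linear": [0,0,0],"turn": [0,0,0.3],"jaw": 1},
    {"linear": [0,0,0],"turn": [0,0,0.3],"jaw": 1},
    {"linear": [0,0,0],"turn": [0,0,0],"jaw": 1}
  ]
}}

```text
time: 10.85
ee_pos: [467.2, -199.4, 112.4]
orientation: [3.141, 0.001, 2.283]
ft_force: [-0.2, 0.1, 1.2]
gripper_width: 19.5
```

```bash
python3 plan.py 467 -199.3 112.5
```

```text
pos [ 467.2 -199.4  112.4] rpy [3.141e+00 1.000e-03 2.283e+00] F [-0.2  0.1  1.2] T [-0.   -0.02 -0.01] w 19.5 q6 -1.21 t 10.85
turn first [0. 0. 0.] then linear [ 0.005 -0.001 -0.004]
```

Pressure is about 4 N with no drop yet, so I keep searching.

Request:
{"op": "arm_command", "data": {
  "motion": [
    {"linear": [0,0,0],"turn": [0,0,0.3],"jaw": 1},
    {"linear": [0,0,0],"turn": [0,0,0.3],"jaw": 1},
    {"linear": [0,0,0],"turn": [0,0,0.3],"jaw": 1},
    {"linear": [0,0,0],"turn": [0,0,0],"jaw": 1}
  ]
}}

```text
time: 11.35
ee_pos: [467.0, -199.3, 112.3]
orientation: [3.141, 0.0, 2.127]
ft_force: [-0.0, 0.9, 1.4]
gripper_width: 19.4
```

Request:
{"op": "arm_command", "data": {
  "motion": [
    {"linear": [0,0,0],"turn": [0,0,0.3],"jaw": 1},
    {"linear": [0,0,0],"turn": [0,0,0.3],"jaw": 1},
    {"linear": [0,0,0],"turn": [0,0,0.3],"jaw": 1},
    {"linear": [0,0,0],"turn": [0,0,0],"jaw": 1}
  ]
}}

```text
time: 11.85
ee_pos: [467.0, -199.3, 112.3]
orientation: [3.142, -0.0, 1.97]
ft_force: [0.6, 1.8, 0.8]
gripper_width: 19.4
```

Request:
{"op": "arm_command", "data": {
  "motion": [
    {"linear": [0,0,0],"turn": [0,0,0.3],"jaw": 1},
    {"linear": [0,0,0],"turn": [0,0,0.3],"jaw": 1},
    {"linear": [0,0,0],"turn": [0,0,0.3],"jaw": 1},
    {"linear": [0,0,0],"turn": [0,0,0],"jaw": 1}
  ]
}}

```text
time: 12.35
ee_pos: [466.5, -199.2, 111.8]
orientation: [-3.141, -0.001, 1.814]
ft_force: [-0.3, 0.1, -3.4]
gripper_width: 19.3
```

The push fell off at yaw ≈1.81, so the key is aligned. I lower it home carefully.

```bash
python3 plan.py 467 -199.3 103.5
```

```text
pos [ 466.5 -199.2  111.8] rpy [-3.141e+00 -1.000e-03  1.814e+00] F [-0.3  0.1 -3.4] T [0.12 0.27 0.01] w 19.3 q6 -0.74 t 12.35
turn first [0. 0. 0.] then linear [-0.006  0.012  0.208]
```

Request:
{"op": "arm_command", "data": {
  "motion": [
    {"linear": [0,0,0.04],"turn": [0,0,0],"jaw": 1},
    {"linear": [0,0,0.04],"turn": [0,0,0],"jaw": 1},
    {"linear": [0,0,0.04],"turn": [0,0,0],"jaw": 1},
    {"linear": [0,0,0],"turn": [0,0,0],"jaw": 1}
  ]
}}

```text
time: 12.85
ee_pos: [466.8, -199.3, 107.2]
orientation: [-3.141, -0.0, 1.812]
ft_force: [-2.7, 0.2, -3.9]
gripper_width: 19.3
```

```bash
python3 plan.py 467 -199.3 103.5
```

```text
pos [ 466.8 -199.3  107.2] rpy [-3.141 -0.     1.812] F [-2.7  0.2 -3.9] T [ 0.03  0.52 -0.02] w 19.3 q6 -0.74 t 12.85
turn first [0. 0. 0.] then linear [-0.001  0.005  0.093]
```

Request:
{"op": "arm_command", "data": {
  "motion": [
    {"linear": [0,-0.01,0.025],"turn": [0,0,0],"jaw": 1},
    {"linear": [0,0,0.025],"turn": [0,0,0],"jaw": 1},
    {"linear": [0,0,0.025],"turn": [0,0,0],"jaw": 1},
    {"linear": [0,0,0],"turn": [0,0,0],"jaw": 1},
    {"linear": [0,0,0],"turn": [0,0,0],"jaw": 1}
  ]
}}

```text
time: 13.48
ee_pos: [466.6, -199.4, 104.4]
orientation: [3.142, -0.0, 1.811]
ft_force: [-1.3, 0.6, -2.8]
gripper_width: 19.3
```

```bash
python3 plan.py 467 -199.3 103.5
```

```text
pos [ 466.6 -199.4  104.4] rpy [ 3.142 -0.     1.811] F [-1.3  0.6 -2.8] T [ 0.08  0.38 -0.02] w 19.3 q6 -0.74 t 13.475
turn first [0. 0. 0.] then linear [0.001 0.011 0.022]
```

Request:
{"op": "arm_command", "data": {
  "motion": [
    {"linear": [0,0,0.015],"turn": [0,0,0],"jaw": 1},
    {"linear": [0,0,0.015],"turn": [0,0,0],"jaw": 1},
    {"linear": [0,0,0],"turn": [0,0,0],"jaw": 1},
    {"linear": [0,0,0],"turn": [0,0,0],"jaw": 1}
  ]
}}

```text
time: 13.98
ee_pos: [466.6, -199.5, 103.3]
orientation: [3.141, 0.0, 1.811]
ft_force: [-1.9, 0.1, -0.8]
gripper_width: 19.5
```

```bash
python3 plan.py 467 -199.3 103.5
```

```text
pos [ 466.6 -199.5  103.3] rpy [3.141 0.    1.811] F [-1.9  0.1 -0.8] T [0.11 0.4  0.  ] w 19.5 q6 -0.74 t 13.975
turn first [0. 0. 0.] then linear [ 0.003  0.01  -0.004]
```

Home: floor contact at TCP z 103.3, about 2 N push. Now I turn clockwise.

Request:
{"op": "arm_command", "data": {
  "motion": [
    {"linear": [0,0,0],"turn": [0,0,0.4],"jaw": 1},
    {"linear": [0,0,0],"turn": [0,0,0.4],"jaw": 1},
    {"linear": [0,0,0],"turn": [0,0,0.4],"jaw": 1},
    {"linear": [0,0,0],"turn": [0,0,0.4],"jaw": 1},
    {"linear": [0,0,0],"turn": [0,0,0.4],"jaw": 1},
    {"linear": [0,0,0],"turn": [0,0,0.4],"jaw": 1},
    {"linear": [0,0,0],"turn": [0,0,0.4],"jaw": 1},
    {"linear": [0,0,0],"turn": [0,0,0.4],"jaw": 1},
    {"linear": [0,0,0],"turn": [0,0,0.4],"jaw": 1},
    {"linear": [0,0,0],"turn": [0,0,0.4],"jaw": 1}
  ]
}}

```text
time: 15.22
ee_pos: [466.0, -199.0, 103.0]
orientation: [-3.14, -0.0, 1.111]
ft_force: [-3.2, 3.0, 0.4]
gripper_width: 19.3
```

```bash
python3 plan.py 467 -199.3 103.5
```

```text
pos [ 466. -199.  103.] rpy [-3.14  -0.     1.111] F [-3.2  3.   0.4] T [0.69 0.89 0.15] w 19.3 q6 -0.04 t 15.225
turn first [0. 0. 0.] then linear [ 0.005  0.025 -0.011]
```

Request:
{"op": "arm_command", "data": {
  "motion": [
    {"linear": [0.003,-0.01,0],"turn": [0,0,0.3],"jaw": 1},
    {"linear": [0,0,0],"turn": [0,0,0.3],"jaw": 1},
    {"linear": [0,0,0],"turn": [0,0,0.3],"jaw": 1},
    {"linear": [0,0,0],"turn": [0,0,0],"jaw": 1}
  ]
}}

```text
time: 15.72
ee_pos: [465.9, -198.8, 103.1]
orientation: [-3.14, -0.0, 0.957]
ft_force: [-3.1, 4.1, 0.1]
gripper_width: 19.3
```

```bash
python3 plan.py 467 -199.3 103.5
```

```text
pos [ 465.9 -198.8  103.1] rpy [-3.14  -0.     0.957] F [-3.1  4.1  0.1] T [0.86 0.91 0.14] w 19.3 q6 0.12 t 15.725
turn first [0. 0. 0.] then linear [ 0.005  0.031 -0.01 ]
```

Request:
{"op": "arm_command", "data": {
  "motion": [
    {"linear": [0,0,0],"turn": [0,0,0.2],"jaw": 1},
    {"linear": [0,0,0],"turn": [0,0,0.2],"jaw": 1},
    {"linear": [0,0,0],"turn": [0,0,0],"jaw": 1},
    {"linear": [0,0,0],"turn": [0,0,0],"jaw": 1}
  ]
}}

```text
time: 16.23
ee_pos: [465.8, -198.8, 103.1]
orientation: [-3.14, -0.0, 0.887]
ft_force: [-3.5, 3.9, 0.2]
gripper_width: 19.4
```

```bash
python3 plan.py 467 -199.3 103.5
```

```text
pos [ 465.8 -198.8  103.1] rpy [-3.14  -0.     0.887] F [-3.5  3.9  0.2] T [0.99 0.9  0.12] w 19.4 q6 0.19 t 16.225
turn first [0. 0. 0.] then linear [ 0.008  0.031 -0.011]
```

Request:
{"op": "arm_command", "data": {
  "motion": [
    {"linear": [0,0,0],"turn": [0,0,0.2],"jaw": 1},
    {"linear": [0,0,0],"turn": [0,0,0.2],"jaw": 1},
    {"linear": [0,0,0],"turn": [0,0,0],"jaw": 1},
    {"linear": [0,0,0],"turn": [0,0,0],"jaw": 1}
  ]
}}

```text
time: 16.73
ee_pos: [465.9, -198.8, 103.1]
orientation: [-3.14, 0.0, 0.818]
ft_force: [-3.9, 4.9, -0.1]
gripper_width: 19.7
```

```bash
python3 plan.py 467 -199.3 103.5
```

```text
pos [ 465.9 -198.8  103.1] rpy [-3.14   0.     0.818] F [-3.9  4.9 -0.1] T [0.92 0.9  0.29] w 19.7 q6 0.26 t 16.725
turn first [0. 0. 0.] then linear [ 0.01   0.028 -0.01 ]
```

Request:
{"op": "arm_command", "data": {
  "motion": [
    {"linear": [0,0,0],"turn": [0,0,0.2],"jaw": 1},
    {"linear": [0,0,0],"turn": [0,0,0],"jaw": 1},
    {"linear": [0,0,0],"turn": [0,0,0],"jaw": 1}
  ]
}}

```text
time: 17.1
ee_pos: [466.0, -198.9, 103.1]
orientation: [-3.141, 0.0, 0.783]
ft_force: [-2.7, 4.8, 0.1]
gripper_width: 19.2
```

```bash
python3 plan.py 467 -199.3 103.5;  python3 - <<'E'
from station import cams
import cv2,numpy as np
s=cams.camera("side")["pixels"];t=cams.camera("top")["pixels"]
o=cv2.imread("pics/side0.png")
f=lambda s:cv2.resize(s[260:330,280:390],(770,290),interpolation=cv2.INTER_CUBIC)
cv2.imwrite("pics/closed.png",np.vstack([f(o),f(s)]))
E
```

```text
pos [ 466.  -198.9  103.1] rpy [-3.141  0.     0.783] F [-2.7  4.8  0.1] T [0.88 0.96 0.32] w 19.2 q6 0.29 t 17.1
turn first [0. 0. 0.] then linear [ 0.011  0.024 -0.009]
```

View pics/closed.png

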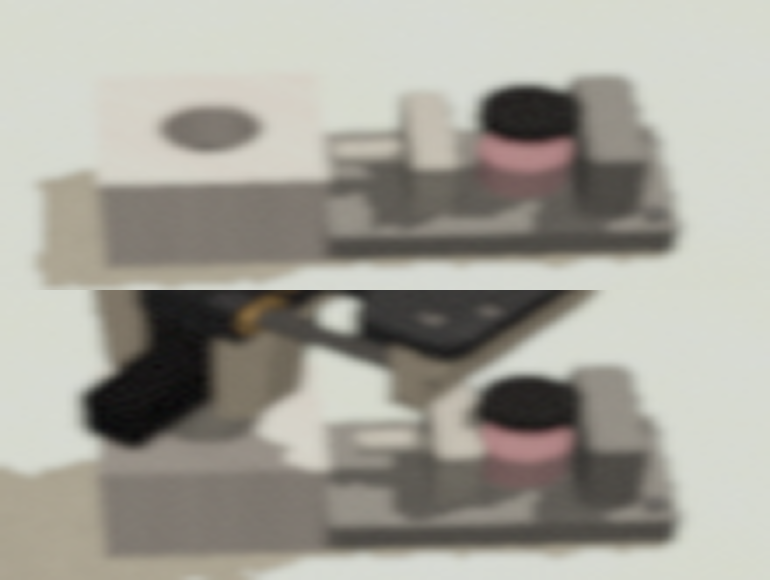

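The jaw has moved from crop x≈425 to ≈455 and touches the cell (left edge ≈480). The torque of 0.3 N m means the cam is at its stop. I back off within the play, then lift out.

Request:
{"op": "arm_command", "data": {
  "motion": [
    {"linear": [0.004,-0.014,0],"turn": [0,0,-0.25],"jaw": 1},
    {"linear": [0,0,0],"turn": [0,0,-0.25],"jaw": 1},
    {"linear": [0,0,0],"turn": [0,0,0],"jaw": 1}
  ]
}}

```text
time: 17.58
ee_pos: [466.0, -198.7, 103.3]
orientation: [3.141, -0.0, 0.869]
ft_force: [-2.5, 2.5, -0.7]
gripper_width: 19.3
```

```bash
python3 plan.py 467 -199.3 178
```

```text
pos [ 466.  -198.7  103.3] rpy [ 3.141 -0.     0.869] F [-2.5  2.5 -0.7] T [0.68 0.69 0.03] w 19.3 q6 0.21 t 17.575
turn first [0. 0. 0.] then linear [ 0.004  0.029 -1.868]
```

Request:
{"op": "arm_command", "data": {
  "motion": [
    {"linear": [0,0,-0.05],"turn": [0,0,0],"jaw": 1},
    {"linear": [0,0,-0.1],"turn": [0,0,0],"jaw": 1},
    {"linear": [0,0,-0.1],"turn": [0,0,0],"jaw": 1},
    {"linear": [0,0,-0.1],"turn": [0,0,0],"jaw": 1},
    {"linear": [0,0,0],"turn": [0,0,0],"jaw": 1}
  ]
}}

```text
time: 18.2
ee_pos: [466.4, -198.9, 117.9]
orientation: [3.14, -0.0, 0.869]
ft_force: [-1.7, 0.9, -1.5]
gripper_width: 19.2
```

```bash
python3 plan.py 467 -199.3 178
```

```text
pos [ 466.4 -198.9  117.9] rpy [ 3.14  -0.     0.869] F [-1.7  0.9 -1.5] T [ 0.2   0.34 -0.01] w 19.2 q6 0.21 t 18.2
turn first [0. 0. 0.] then linear [ 0.003  0.019 -1.504]
```

Request:
{"op": "arm_command", "data": {
  "motion": [
    {"linear": [0,0,-0.3],"turn": [0,0,0],"jaw": 1},
    {"linear": [0,0,-0.4],"turn": [0,0,0],"jaw": 1},
    {"linear": [0,0,-0.4],"turn": [0,0,0],"jaw": 1},
    {"linear": [0,0,-0.4],"turn": [0,0,0],"jaw": 1},
    {"linear": [0,0,0],"turn": [0,0,-0.9],"jaw": 1},
    {"linear": [0,0,0],"turn": [0,0,-0.9],"jaw": 1},
    {"linear": [0,0,0],"turn": [0,0,-0.9],"jaw": 1},
    {"linear": [0,0,0],"turn": [0,0,-0.9],"jaw": 1},
    {"linear": [0,0,0],"turn": [0,0,-0.9],"jaw": 1},
    {"linear": [0,0,0],"turn": [0,0,-0.9],"jaw": 1},
    {"linear": [0,0,0],"turn": [0,0,-0.9],"jaw": 1},
    {"linear": [0,0,0],"turn": [0,0,-0.9],"jaw": 1},
    {"linear": [0,0,0],"turn": [0,0,-0.9],"jaw": 1},
    {"linear": [0,0,0],"turn": [0,0,-0.9],"jaw": 1},
    {"linear": [0,0,0],"turn": [0,0,0],"jaw": 1}
  ]
}}

```text
time: 20.08
ee_pos: [466.1, -198.7, 177.9]
orientation: [3.141, 0.001, 2.439]
ft_force: [0.1, 0.4, -2.2]
gripper_width: 19.4
```

```bash
python3 plan.py 461 182.7 176 2.44
```

```text
pos [ 466.1 -198.7  177.9] rpy [3.141e+00 1.000e-03 2.439e+00] F [ 0.1  0.4 -2.2] T [-0.04  0.1  -0.08] w 19.4 q6 -1.36 t 20.075
turn first [ 0.001  0.004 -0.008] then linear [6.252 7.201 0.048]
```

Request:
{"op": "arm_command", "data": {
  "motion": [
    {"linear": [0.3,0.34,0],"turn": [0,0,0],"jaw": 1},
    {"linear": [0.6,0.69,0],"turn": [0,0,0],"jaw": 1},
    {"linear": [0.6,0.69,0],"turn": [0,0,0],"jaw": 1},
    {"linear": [0.6,0.69,0],"turn": [0,0,0],"jaw": 1},
    {"linear": [0.6,0.69,0],"turn": [0,0,0],"jaw": 1},
    {"linear": [0.6,0.69,0],"turn": [0,0,0],"jaw": 1},
    {"linear": [0.6,0.69,0],"turn": [0,0,0],"jaw": 1},
    {"linear": [0.6,0.69,0],"turn": [0,0,0],"jaw": 1},
    {"linear": [0.6,0.69,0],"turn": [0,0,0],"jaw": 1},
    {"linear": [0.6,0.69,0],"turn": [0,0,0],"jaw": 1},
    {"linear": [0.35,0.44,0],"turn": [0,0,0],"jaw": 1},
    {"linear": [0.2,0.21,0],"turn": [0,0,0],"jaw": 1},
    {"linear": [0,0,0],"turn": [0,0,0],"jaw": 1},
    {"linear": [0,0,0],"turn": [0,0,0],"jaw": 1},
    {"linear": [0,0,0],"turn": [0,0,0],"jaw": 1}
  ]
}}

```text
time: 21.95
ee_pos: [461.1, 182.0, 177.3]
orientation: [-3.141, 0.0, 2.438]
ft_force: [0.3, 0.1, -3.0]
gripper_width: 19.5
```

```bash
python3 plan.py 461 182.7 140 2.44;  python3 - <<'E'
from station import cams
import cv2
s=cams.camera("side")["pixels"]
cv2.imwrite("pics/back.png",cv2.resize(s[110:200,240:330],(600,600),interpolation=cv2.INTER_CUBIC))
E
```

```text
pos [461.1 182.  177.3] rpy [-3.141  0.     2.438] F [ 0.3  0.1 -3. ] T [-0.04  0.01 -0.02] w 19.5 q6 -0.59 t 21.95
turn first [-0.001  0.    -0.009] then linear [0.013 0.011 0.931]
```

View pics/back.png

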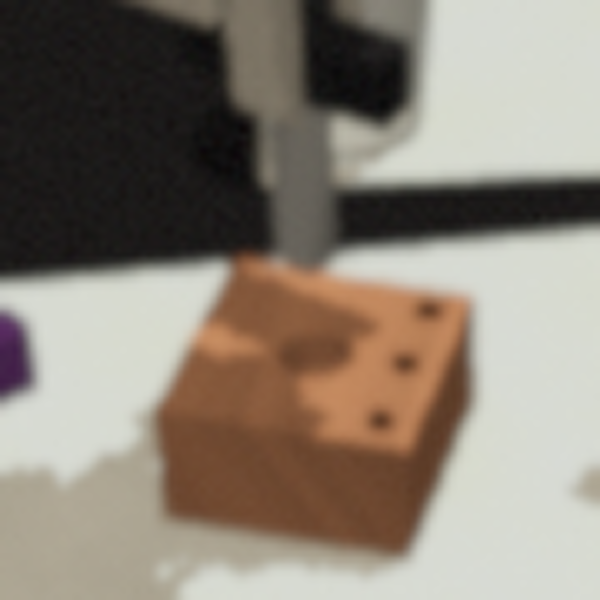

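Run:
```python
from h import *
print("hole",plane("side",(240+316/6.667,110+351/6.667),50))
a=proj("side",[[461.1,182,90],[461.1,182,50],[461.1,182,150]]);print("exp tip, hole, handle crop px",((a-[240,110])*6.667).round())
b=proj("side",[461.1,182-8.5,90]);print("front of tip exp",(b-[240,110])*6.667)
```

```text
hole [462.51770529 184.49978312  50.        ]
exp tip, hole, handle crop px [[307. 262.]
 [313. 356.]
 [299. 114.]]
front of tip exp [[309.66246953 276.97549658]]
```

Request:
{"op": "arm_command", "data": {
  "motion": [
    {"linear": [0.013,0.011,0.3],"turn": [0,0,0],"jaw": 1},
    {"linear": [0,0,0.4],"turn": [0,0,0],"jaw": 1},
    {"linear": [0,0,0.15],"turn": [0,0,0],"jaw": 1},
    {"linear": [0,0,0.05],"turn": [0,0,0],"jaw": 1},
    {"linear": [0,0,0.05],"turn": [0,0,0],"jaw": 1},
    {"linear": [0,0,0.05],"turn": [0,0,0],"jaw": 1},
    {"linear": [0,0,0.05],"turn": [0,0,0],"jaw": 1},
    {"linear": [0,0,0],"turn": [0,0,0],"jaw": 1}
  ]
}}

```text
time: 23.0
ee_pos: [460.9, 183.3, 135.2]
orientation: [-3.142, 0.0, 2.44]
ft_force: [1.2, -1.2, -2.9]
gripper_width: 19.3
```

```bash
python3 plan.py 461 182.8 96 2.44
```

```text
pos [460.9 183.3 135.2] rpy [-3.142  0.     2.44 ] F [ 1.2 -1.2 -2.9] T [-0.    0.    0.01] w 19.3 q6 -0.58 t 23.0
turn first [-0.     0.    -0.002] then linear [-0.009 -0.009  0.98 ]
```

Request:
{"op": "arm_command", "data": {
  "motion": [
    {"linear": [-0.009,-0.009,0.05],"turn": [0,0,0],"jaw": 1},
    {"linear": [0,0,0.08],"turn": [0,0,0],"jaw": 1},
    {"linear": [0,0,0.08],"turn": [0,0,0],"jaw": 1},
    {"linear": [0,0,0.08],"turn": [0,0,0],"jaw": 1},
    {"linear": [0,0,0],"turn": [0,0,0],"jaw": 1}
  ]
}}

```text
time: 23.62
ee_pos: [460.9, 182.8, 123.3]
orientation: [-3.141, -0.0, 2.44]
ft_force: [0.5, 0.1, -2.4]
gripper_width: 19.3
```

```bash
python3 plan.py 461 182.8 96 2.44
```

```text
pos [460.9 182.8 123.3] rpy [-3.141 -0.     2.44 ] F [ 0.5  0.1 -2.4] T [-0.07  0.01 -0.01] w 19.3 q6 -0.59 t 23.625
turn first [-0.002 -0.002 -0.002] then linear [-0.002  0.003  0.683]
```

Free. Going down to the bottom.

Request:
{"op": "arm_command", "data": {
  "motion": [
    {"linear": [0,0,0.12],"turn": [0,0,0],"jaw": 1},
    {"linear": [0,0,0.12],"turn": [0,0,0],"jaw": 1},
    {"linear": [0,0,0.12],"turn": [0,0,0],"jaw": 1},
    {"linear": [0,0,0.12],"turn": [0,0,0],"jaw": 1},
    {"linear": [0,0,0.1],"turn": [0,0,0],"jaw": 1},
    {"linear": [0,0,0.05],"turn": [0,0,0],"jaw": 1},
    {"linear": [0,0,0.03],"turn": [0,0,0],"jaw": 1},
    {"linear": [0,0,0],"turn": [0,0,0],"jaw": 1}
  ]
}}

```text
time: 24.62
ee_pos: [461.0, 182.8, 97.2]
orientation: [-3.142, -0.0, 2.44]
ft_force: [-0.2, 1.3, -2.8]
gripper_width: 19.0
```

```bash
python3 plan.py 461 182.8 95.3 2.44
```

```text
pos [461.  182.8  97.2] rpy [-3.142 -0.     2.44 ] F [-0.2  1.3 -2.8] T [-0.02 -0.    0.03] w 19.0 q6 -0.59 t 24.625
turn first [-0.    -0.    -0.002] then linear [-0.001 -0.     0.048]
```

Request:
{"op": "arm_command", "data": {
  "motion": [
    {"linear": [0,0,0.025],"turn": [0,0,0],"jaw": 1},
    {"linear": [0,0,0.022],"turn": [0,0,0],"jaw": 1},
    {"linear": [0,0,0],"turn": [0,0,0],"jaw": 1}
  ]
}}

```text
time: 25.0
ee_pos: [461.1, 182.8, 95.4]
orientation: [3.142, 0.0, 2.44]
ft_force: [-0.1, 0.2, -1.4]
gripper_width: 19.1
```

```bash
python3 plan.py 461 182.8 95.3 2.44
```

```text
pos [461.1 182.8  95.4] rpy [3.142 0.    2.44 ] F [-0.1  0.2 -1.4] T [-0.02 -0.02 -0.04] w 19.1 q6 -0.59 t 25.0
turn first [ 0.     0.    -0.002] then linear [ 0.    -0.001  0.002]
```

Touching the bottom. I release, then rise straight up and clear.

Request:
{"op": "arm_command", "data": {
  "motion": [
    {"linear": [0,0,0],"turn": [0,0,0],"jaw": 0.5},
    {"linear": [0,0,0],"turn": [0,0,0],"jaw": 0.2},
    {"linear": [0,0,0],"turn": [0,0,0],"jaw": 0},
    {"linear": [0,0,0],"turn": [0,0,0],"jaw": 0},
    {"linear": [0,0,0],"turn": [0,0,0],"jaw": 0},
    {"linear": [0,0,0],"turn": [0,0,0],"jaw": 0},
    {"linear": [0,0,-0.2],"turn": [0,0,0],"jaw": 0},
    {"linear": [0,0,-0.4],"turn": [0,0,0],"jaw": 0},
    {"linear": [0,0,-0.8],"turn": [0,0,0],"jaw": 0},
    {"linear": [0,0,-0.9],"turn": [0,0,0],"jaw": 0},
    {"linear": [0,0,-0.9],"turn": [0,0,0],"jaw": 0},
    {"linear": [0.8,0,0],"turn": [0,0,0],"jaw": 0},
    {"linear": [0.8,0,0],"turn": [0,0,0],"jaw": 0},
    {"linear": [0.8,0,0],"turn": [0,0,0],"jaw": 0},
    {"linear": [0.8,0,0],"turn": [0,0,0],"jaw": 0},
    {"linear": [0.5,0,0],"turn": [0,0,0],"jaw": 0},
    {"linear": [0,0,0],"turn": [0,0,0],"jaw": 0}
  ]
}}

```text
time: 27.12
ee_pos: [347.4, 278.9, 224.4]
orientation: [3.14, 0.0, 2.441]
ft_force: [-0.0, 0.8, 0.1]
gripper_width: 93.1
```

```bash
python3 - <<'E'
from station import cams
import cv2,numpy as np
s=cams.camera("side")["pixels"];t=cams.camera("top")["pixels"]
cv2.imwrite("pics/end.png",np.hstack([cv2.resize(s[120:340,200:460],(400,340)),cv2.resize(t[90:330,160:490],(400,340))]))
E
python3 plan.py 461 182 230
```

```text
pos [348.4 278.3 224.1] rpy [3.141 0.    2.44 ] F [-0.   0.4 -0.2] T [-0.07 -0.01 -0.04] w 92.9 q6 -0.3 t 27.225
turn first [0. 0. 0.] then linear [-3.704 -0.021 -0.147]
```

View pics/end.png

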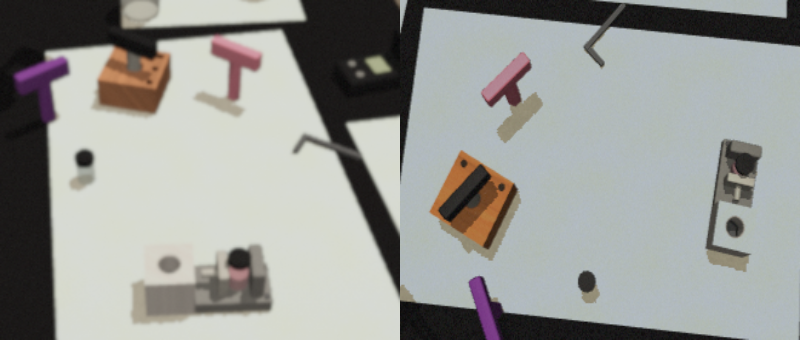

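The key is upright in its block (side crop (132,60)), and the jaw is against the cell (side crop (228,270)). The vial (85,160) and the L-key (330,145) are where they were. I'm handing in.

```bash
python3 -c "
from station import workorder
print(workorder.job_done())"
```

```text
the job is handed in; nothing more can be done
None
```

The job is done and handed in at about 27 s of the 53 s. I took the black T-key from its block and lowered it into the dock's bore. Under about 4 N of push I turned it 27–36° clockwise, until the push fell off and it dropped home. I then turned it clockwise to the cam's stop, backed off within the play, lifted it out and put it back upright in its block.

**Last checks**
- **Cam stop:** the torque rose from about 0.12–0.15 to 0.32 N m after roughly 57° of turning, which is the 50° cam travel plus play.
- **Jaw:** the pictures show it moved up against the glass cell and still there after the key was out.
- **Spring:** I estimate it gave about 2 mm, well short of solid. The highest push I read was about 4–5 N, though I only saw the force at the end of each call.
- **Key and bystanders:** the key stands upright in its block, and the vial and L-key look unmoved. The gripper is open and clear of everything.

**Disagreements:** the side camera placed the key's tip about 2 px (roughly 4 mm) off where the arm's pose put it. The key still went freely into both holes. While turning in the bore there was a sideways force of up to about 6 N.

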